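Reset the gluing jig for the long filter panel and load it

ROBOT

A 6-joint arm with a two-finger parallel gripper is mounted at the origin on the work surface. World frame = base frame: x ahead of the robot, y to its left, z up, the work surface at z = 0. Lengths are in m, angles in rad, forces in N, time in s.
With the tool pointing down it reaches from about 0.425 to 1.125 m from the base axis. Payload 14.9 kg.
Tool frame: the origin (TCP) lies on the centre line of the jaws, within the pads' length; the fingertips stand 17 mm ahead of it and the grasp point (between the pads) lies 2 mm behind it (robot.finger_overhang is the distance from the TCP to the fingertips, in m); z points along the fingers, y is the line along which they close (so a half turn about z gives the same grasp; the last joint's range is limited). The gripper opens to 91 mm and grips with 3 to 60 N. Pads are 32 mm wide; open, the fingers measure 118 mm over their backs; the gripper's body (76 mm by 178 mm) begins 60 mm behind the grasp point.
Start: joints at [1.241, 0.379, 1.734, -0, 1.028, -0.033], TCP at [0.205, 0.669, 0.231] pointing down, gripper open.
Joint ranges: [-2.77, 2.77], [-0.74, 2.19], [0, 2.66], [-1.06, 4.2], [0.31, 2.87], [-3.08, 3.08]. Speed limits (rad/s): [1.89, 1.89, 2.39, 3.14, 3.14, 3.14].

INTERFACE

Orientations are given as a 3x3 rotation matrix whose columns are the frame's x, y, z axes.
In Python, from bench import telemetry, capture, camera_model, workorder, robot gives the robot as it stands. The module is installed in compiled form; this text tells all that it offers.
- The arm moves only by the tool step_arm, never from a script. Its argument "steps" is a list of rows, each an object with "translation": the shift along the tool's x, y, z in cm, a list of three; "rotation": the turn, a rotation vector about the tool's x, y, z in rad, a list of three. A call has 1 to 5 rows; each row shifts and turns the commanded pose from where the row before left it, along the tool's axes as they then stand; what a row does not reach is not made up. A row lasts 1/12 s, in which the tool goes at most 41.7 mm and 7.16 degrees, less where a joint would pass 70% of its speed; a pose out of reach is approached as far as the arm can. A call with a gripper value outside its range is refused whole. "hand" is the finger opening in cm, from 0 to 9.12, set as the call begins (left out, the last holds). The fingers move at their own pace and stop on an object; the grip force is fixed at half the most. Time passes only in rows, so rows that do not move let the fingers close. It gives the time, the measured TCP pose, the force, the opening and the grip force at its end, in the units of the state.
- telemetry.read_state(): the state, without advancing time (a new reading comes with each control period).
- capture(name): name is "scene" or "top" or "wrist"; returns (picture, depth): 384x512x3 uint8, blue, green, red; 384x512 float32, m along the optical axis (not along the pixel's ray), 0 where there is no reading.
- camera_model(name): a dict with "fovy" (degrees; the focal length in pixels is half the picture's height over the tangent of half this angle, whatever the lens; pixels are square), "cx", "cy" (the principal point, pixels), "T" (4x4, takes a point from camera to world coordinates); the wrist camera has in their place "hand_eye" (4x4, takes a point from camera to tool coordinates, whose origin is the TCP and whose axes are the flange's). Camera axes: x right, y up, looking along -z (the intrinsics and any distortion apply to the point x, -y, -z); pixel columns grow to the right and rows downward; lengths in m; the calibration is good to about 2 mm. A picture is of the moment at which its call begins: read the wrist's pose just before it. camera_model takes no time and is no camera call.
- workorder.hand_in(): hands the job in; it is judged then, once.
The state is a dict: "time_s": time; "joint_pos": joint angles; "dq": joint speeds; "joint_torque": joint torques, N m; "ee_pos": TCP position; "eef_rot": TCP orientation; "force": force on the tool from outside, world axes, zero at the start; "moment": the same for the moment, N m; "gripper_width": finger opening in m; "finger_force": force on a finger pad.
Only numpy, scipy, OpenCV 4.12 (cv2) and the standard library are available. Lean on these libraries where they do the work, as an engineer would, in place of code of your own. Each camera call takes 0.05 s, during which the arm holds its last target. There are 200 camera calls.

TASK

The gluing jig is still set for the short filter panels. Pull its spring plunger back, slide the stop away from the fixed end stop to the hole where the long filter panel just fits between the two stops, and let the pin drop fully home in that hole; then lay the long panel flat in the jig between the stops, pleats up, and let go of it. Leave the short panel and the other things on the bench where they are.

Things in the scene. Friction and masses are not known exactly. Their poses are not given: they have to be found in the camera images.
- jig: gluing jig bolted to the bench: aluminium base plate 210 (its x) x 372 (its y) x 12 mm; origin at the centre of its underside, z up, y along its length. Panel bed at x = -35 mm (see bed), perforated tube with the sliding stop at x = +65 mm (see hole_long, stop)
- bed (a point): middle of the long panel's place, on the plate's top, 12 mm above the bench: jig x -35, y -72 mm; axes as the jig's. Four guide strips 8 mm high stand beside it, 66 mm apart inside, at jig y -150 to -110 and -34 to +4 mm; the middle is left free for fingers
- fixed_stop (a point): middle of the fixed stop's foot, on its face (looks to +y), at jig x -35, y -165 mm, 12 mm above the bench: a steel plate across the bed's end, with a bent-back lead-in lip, 57 mm above the bench in all
- hole_long (a point): mouth of the long panel's hole, in the top of the tube: jig x 65, y 55 mm, 64 mm above the bench. The 40 mm square steel tube runs along jig y and has six 15 mm holes at 25 mm pitch (jig y -20 to 105 mm); the pin starts in the second, at y 5
- stop (a joint): slide (m) of the grey sleeve (50 mm square, 60 long, top 69.5 mm above the bench) with stop and plunger along the tube: 0 at the start, grows away from the fixed stop (jig +y); gap between the stops = 136 mm + value. Long panel's hole: 0.050 (gap 186). Range -0.027 to 0.102. Slides stiffly (3 N), stays where left; the pin in a hole locks it, with 1.5 mm play either way
- stop_face (a point): point on the sliding stop's face over the bed's axis, 12 mm above the bench (moves with the sleeve). The stop is a steel plate 8 mm thick across the bed, from 24 to 56 mm above the bench, with a bent-back lead-in lip up to 63 mm
- plunger (a joint): lift (m) of the plunger's pin: 0 fully home, at most 0.014. Pin 12 mm thick, round nose, 12 mm deep in the hole when home: above 0.012 it clears the tube. Let go between holes it rides on the tube at 0.012 and snaps into the next hole that the sleeve is slid over. Spring and weight pull it down with 7 N (home) to 11 N (drawn)
- knob (a point): middle of the plunger's black knob: upright fluted cylinder, 36 mm in diameter, 28 mm high, centre 100 mm above the bench when home; stands on the sleeve over the tube's axis, 34 mm behind the stop's face (jig x 65, y 5 mm + stop). Pull straight up; the sleeve slides with it. 17 mm of free height under it, round a 28 mm collar
- panel_long: the long filter panel, white, pleated on top: 60 (its x) x 180 (its y) x 40 mm high, 0.2 kg; origin at the centre of its underside, lying pleats up. It can be gripped across its 60 mm
- panel_short: a short filter panel of the same make: 60 x 130 x 40 mm, 0.15 kg, origin at the centre of its underside; not to be used now
- gun_a: a white glue gun lying on its side, about 210 x 140 x 46 mm; origin under the middle of its barrel
- gun_b: a grey glue gun like it
- tape_roll: a roll of yellowish paper tape lying flat, 100 mm across, 32 mm high; origin under its centre
- scraper: a flat scraper with a wooden handle, 200 mm long, lying on the bench
- bottle: a white plastic bottle, 68 mm across, 160 mm high; origin under its centre
- end_strips: three white end strips 210 mm long, stacked; origin under their centre

How it is judged:
By the outcome, as a careful person would: the job done as asked, in the order asked, and still so for the second after the job is handed in, with the robot touching nothing.
It also fails if it takes over 58 s, if anything falls off the work surface, if the arm or the gripper's body presses on something with over 40 N, if the wrist force passes 120 N, or if a joint passes its speed limit or range.

## Working session

There is one attempt and no reset: what is moved stays moved. The work goes in short steps, Python scripts to look and compute and a tool call to move; the robot and the scene stay as the last step left them, time stands still between calls to the robot, and variables do not carry over. Pictures are saved under pics/ and viewed, at most 10 in all, crops included, and the job is handed in when it is done.

Besides the shell and the picture viewer there is one more tool, called by a JSON object that holds its "fn" and its "kwargs", one argument or row to a line. step_arm: Moves the arm, as the interface text tells. Its arguments: {"type":"object","properties":{"steps":{"type":"array"},"hand":{"type":"number"}},"required":["steps"]}

```bash
mkdir -p pics; cat > h.py <<'E'
import numpy as np, cv2
from bench import telemetry, capture, camera_model, workorder, robot
def world(name, depth, st=None):
    m=camera_model(name); h,w=depth.shape
    f=h/2/np.tan(np.radians(m['fovy'])/2)
    v,u=np.mgrid[:h,:w]
    P=np.stack([(u-m['cx'])/f*depth,-(v-m['cy'])/f*depth,-depth],-1)
    if 'T' in m: T=m['T']
    else:
        T=np.eye(4);T[:3,:3]=np.array(st['eef_rot']).reshape(3,3);T[:3,3]=st['ee_pos'];T=T@m['hand_eye']
    T=np.array(T)
    return P@T[:3,:3].T+T[:3,3]
E
python3 - <<'E'
from h import *
for n in ('scene','top'):
    p,d=capture(n); cv2.imwrite(f'pics/{n}.png',p); np.save(n+'.npy',d)
    m=camera_model(n); print(m, (d==0).mean())
print(camera_model('wrist')); s=telemetry.read_state(); print(s)
E
```

```text
{'fovy': 42.514914966351625, 'cx': 261.4757435615043, 'cy': 193.0776826877446, 'T': array([[-0.06006889, -0.56186916,  0.82504228,  1.84648181],
       [ 0.99804641, -0.01958273,  0.05932861,  0.17076509],
       [-0.01717834,  0.82699429,  0.56194781,  0.9586504 ],
       [ 0.        ,  0.        ,  0.        ,  1.        ]])} 0.006795247395833333
{'fovy': 55.73087423017146, 'cx': 255.05997543538265, 'cy': 192.7466619993473, 'T': array([[-0.06446129,  0.96986115, -0.2349768 ,  0.3333734 ],
       [-0.99790093, -0.06118392,  0.02121942,  0.07455326],
       [ 0.00620309,  0.23585139,  0.97176934,  1.01680398],
       [ 0.        ,  0.        ,  0.        ,  1.        ]])} 0.0039520263671875
{'fovy': 71.45193302803229, 'cx': 259.4212787639352, 'cy': 189.87986400413007, 'hand_eye': array([[ 9.98130297e-04,  9.61107189e-01,  2.76173813e-01,
         7.81739050e-02],
       [ 9.99999096e-01, -7.10463069e-04, -1.14166592e-03,
         1.26412913e-03],
       [-9.01052032e-04,  2.76174703e-01, -9.61107029e-01,
        -1.54086670e-01],
       [ 0.00000000e+00,  0.00000000e+00,  0.00000000e+00,
         1.00000000e+00]])}
{'time_s': 0.1, 'joint_pos': array([ 1.24071310e+00,  3.79363404e-01,  1.73468394e+00, -3.49467790e-05,
        1.02853288e+00, -3.33033504e-02]), 'dq': array([ 0.00064816, -0.00125414, -0.0024322 , -0.0003809 ,  0.00018584,
       -0.00034041]), 'joint_torque': array([ 2.02589355e-03, -7.65040183e+01, -4.35295701e+01,  6.52982108e-02,
        3.99068696e-02,  1.36484880e-05]), 'ee_pos': array([0.20461887, 0.66908516, 0.23036779]), 'eef_rot': array([[-9.56288425e-01,  2.92424970e-01, -2.91777833e-04],
       [ 2.92425115e-01,  9.56287959e-01, -9.43965397e-04],
       [ 2.98457548e-06, -9.88026349e-04, -9.99999512e-01]]), 'force': array([0.52529529, 0.14661668, 0.44202109]), 'moment': array([-0.00496994,  0.00365867, -0.02215675]), 'finger_force': 0.0, 'gripper_width': 0.0911862854988423}
```

View pics/top.png

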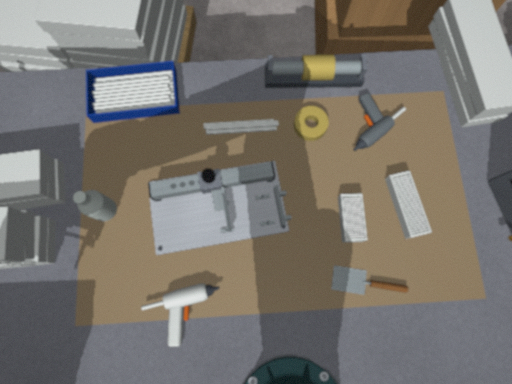

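View pics/scene.png

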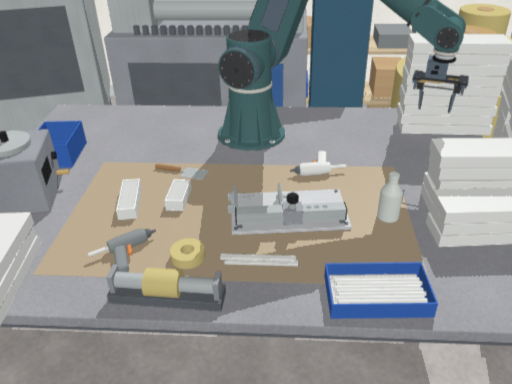

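The top view shows the jig around (218,207), with the knob at (208,176) and the fixed stop at the right end near (285,207). The long panel is at (409,204), the short one at (353,217). The scene view agrees.

```bash
python3 - <<'E'
from h import *
p=cv2.imread('pics/top.png'); d=np.load('top.npy'); W=world('top',d)
for n,(u,v) in dict(bench1=(250,270),bench2=(330,160),bench3=(440,270),bench4=(110,160),knob=(208,175),plate=(180,225),L=(409,204),S=(353,217)).items(): print(n,W[v,u].round(4))
hsv=cv2.cvtColor(p,cv2.COLOR_BGR2HSV)
z=W[...,2]
def rect(mask,name):
    n,l,s,c=cv2.connectedComponentsWithStats(mask.astype(np.uint8))
    i=1+np.argmax(s[1:,4]); q=W[l==i]
    r=cv2.minAreaRect((q[:,:2]*1000).astype(np.float32)); print(name,s[i],np.round(r[0],1),np.round(r[1],1),round(r[2],2),'z',np.median(q[:,2]).round(4))
    return q
R=np.zeros(z.shape,bool);R[160:245,380:440]=1
rect(R&(z>.028)&(z<.05),'long')
R[:]=0;R[180:250,335:375]=1
rect(R&(z>.028)&(z<.05),'short')
R[:]=0;R[155:260,140:295]=1
rect(R&(z>.008)&(z<.13),'jig')
q=rect(R&(z>.055)&(z<.075),'tube')
q=rect(R&(z>.098)&(z<.13),'knob'); print(q.mean(0))
E
```

```text
bench1 [0.3627 0.0802 0.0011]
bench2 [ 0.6632 -0.1737  0.0041]
bench3 [ 0.3292 -0.4402  0.0012]
bench4 [ 0.7056  0.4721 -0.002 ]
knob [0.6058 0.1731 0.1161]
plate [0.4971 0.2669 0.013 ]
L [ 0.5118 -0.3698  0.036 ]
S [ 0.4851 -0.2097  0.0378]
long [ 389  170   43   68 1495] [ 514.8 -372. ] [179.5  62.6] 10.0 z 0.0384
short [ 340  193   28   48 1081] [ 486.8 -211.3] [ 61.6 130.2] 88.55 z 0.0386
jig [ 148  160  144   95 9617] [546.6 156.6] [210.3 381.7] 6.51 z 0.0136
tube [ 148  161  128   71 1930] [549.3 160.1] [175.4 343.4] 7.96 z 0.0644
knob [201 168  15  15 164] [609.6 173.9] [35.4 34.8] 42.29 z 0.113
[0.60785888 0.17270035 0.11212842]
```

{"fn": "step_arm", "kwargs": {
  "steps": [
    {"translation":[-3.3,-2.2,0],"rotation":[0,0,0]},
    {"translation":[-3.3,-2.2,0],"rotation":[0,0,0]},
    {"translation":[-3.3,-2.2,0],"rotation":[0,0,0]},
    {"translation":[-3.3,-2.2,0],"rotation":[0,0,0]},
    {"translation":[-3.3,-2.2,0],"rotation":[0,0,0]}
  ]
}}

```text
time_s: 0.52
ee_pos: [0.331, 0.5143, 0.2307]
eef_rot: [[-0.956, 0.292, -0.0], [0.292, 0.956, -0.0], [0.0, -0.0, -1.0]]
force: [-0.0, 0.6, -1.0]
gripper_width: 0.0913
finger_force: 0.0
```

{"fn": "step_arm", "kwargs": {
  "steps": [
    {"translation":[-3.3,-2.2,0],"rotation":[0,0,0]},
    {"translation":[-3.3,-2.2,0],"rotation":[0,0,0]},
    {"translation":[-3.3,-2.2,0],"rotation":[0,0,0]},
    {"translation":[-3.3,-2.2,0],"rotation":[0,0,0]},
    {"translation":[-3.3,-2.2,0],"rotation":[0,0,0]}
  ]
}}

```text
time_s: 0.93
ee_pos: [0.4567, 0.3607, 0.2308]
eef_rot: [[-0.956, 0.292, -0.0], [0.292, 0.956, -0.0], [0.0, -0.0, -1.0]]
force: [0.1, 1.1, 0.7]
gripper_width: 0.0912
finger_force: 0.0
```

{"fn": "step_arm", "kwargs": {
  "steps": [
    {"translation":[-3.3,-2.2,0],"rotation":[0,0,0]},
    {"translation":[-3.3,-2.2,0],"rotation":[0,0,0]},
    {"translation":[-3.3,-2.2,0],"rotation":[0,0,0]},
    {"translation":[0,0,0],"rotation":[0,0,0.12]},
    {"translation":[0,0,0],"rotation":[0,0,0.12]}
  ]
}}

```text
time_s: 1.35
ee_pos: [0.5324, 0.2686, 0.2307]
eef_rot: [[-0.855, 0.518, -0.0], [0.518, 0.855, -0.0], [0.0, -0.0, -1.0]]
force: [0.3, 0.5, -0.6]
gripper_width: 0.0913
finger_force: 0.0
```

{"fn": "step_arm", "kwargs": {
  "steps": [
    {"translation":[0,0,0],"rotation":[0,0,0.12]},
    {"translation":[0,0,0],"rotation":[0,0,0.12]},
    {"translation":[0,0,0],"rotation":[0,0,0.12]},
    {"translation":[0,0,0],"rotation":[0,0,0.12]},
    {"translation":[0,0,0],"rotation":[0,0,0.12]}
  ]
}}

```text
time_s: 1.77
ee_pos: [0.5312, 0.2703, 0.2307]
eef_rot: [[-0.415, 0.91, -0.0], [0.91, 0.415, -0.0], [-0.0, -0.001, -1.0]]
force: [0.4, -0.0, 0.6]
gripper_width: 0.091
finger_force: 0.0
```

{"fn": "step_arm", "kwargs": {
  "steps": [
    {"translation":[0,0,0],"rotation":[0,0,0.12]},
    {"translation":[0,0,0],"rotation":[0,0,0.12]},
    {"translation":[0,0,0],"rotation":[0,0,0.12]},
    {"translation":[0,0,0],"rotation":[0,0,0.12]},
    {"translation":[0,0,0],"rotation":[0,0,0.12]}
  ]
}}

```text
time_s: 2.18
ee_pos: [0.5311, 0.2703, 0.2307]
eef_rot: [[0.171, 0.985, -0.0], [0.985, -0.171, -0.0], [-0.0, -0.0, -1.0]]
force: [-0.1, 1.2, 0.8]
gripper_width: 0.0913
finger_force: 0.0
```

{"fn": "step_arm", "kwargs": {
  "steps": [
    {"translation":[0,0,0],"rotation":[0,0,0.12]},
    {"translation":[0,0,0],"rotation":[0,0,0.12]},
    {"translation":[0,0,0],"rotation":[0,0,0.12]},
    {"translation":[0,0,0],"rotation":[0,0,0.12]},
    {"translation":[0,0,0],"rotation":[0,0,0.12]}
  ]
}}

```text
time_s: 2.6
ee_pos: [0.5311, 0.2704, 0.2306]
eef_rot: [[0.698, 0.717, -0.001], [0.717, -0.698, -0.0], [-0.001, -0.0, -1.0]]
force: [0.2, 0.1, -0.5]
gripper_width: 0.0911
finger_force: 0.0
```

{"fn": "step_arm", "kwargs": {
  "steps": [
    {"translation":[0,0,0],"rotation":[0,0,0.114]},
    {"translation":[0,0,0],"rotation":[0,0,0.114]},
    {"translation":[0,0,0],"rotation":[0,0,0.114]},
    {"translation":[0,0,0],"rotation":[0,0,0.114]},
    {"translation":[0,0,0],"rotation":[0,0,0.114]}
  ]
}}

```text
time_s: 3.02
ee_pos: [0.5311, 0.2704, 0.2307]
eef_rot: [[0.974, 0.227, -0.0], [0.227, -0.974, -0.0], [-0.001, 0.0, -1.0]]
force: [0.2, -0.8, -0.1]
gripper_width: 0.0913
finger_force: 0.0
```

{"fn": "step_arm", "kwargs": {
  "steps": [
    {"translation":[0,0,0],"rotation":[0,0,0.114]},
    {"translation":[1.7,2.6,0],"rotation":[0,0,0]},
    {"translation":[1.7,2.6,0],"rotation":[0,0,0]},
    {"translation":[1.7,2.6,0],"rotation":[0,0,0]},
    {"translation":[1.6,2.7,0],"rotation":[0,0,0]}
  ]
}}

```text
time_s: 3.43
ee_pos: [0.6111, 0.1733, 0.2307]
eef_rot: [[0.993, 0.121, -0.0], [0.121, -0.993, -0.0], [-0.0, 0.0, -1.0]]
force: [-0.3, -0.3, 0.8]
gripper_width: 0.0915
finger_force: 0.0
```

{"fn": "step_arm", "kwargs": {
  "steps": [
    {"translation":[0,0,0],"rotation":[0,0,0]}
  ]
}}

```text
time_s: 3.52
ee_pos: [0.6129, 0.171, 0.2308]
eef_rot: [[0.993, 0.118, 0.001], [0.118, -0.993, -0.0], [0.001, 0.001, -1.0]]
force: [-0.4, 0.1, 0.2]
gripper_width: 0.0913
finger_force: 0.0
```

```bash
python3 - <<'E'
from h import *
s=telemetry.read_state(); p,d=capture('wrist'); cv2.imwrite('pics/w1.png',p); W=world('wrist',d,s); np.save('w1.npy',W)
print(s['ee_pos'],s['eef_rot'].round(3)); z=W[...,2]
m=((z>.109)&(z<.12)).astype(np.uint8); n,l,st,c=cv2.connectedComponentsWithStats(m)
for i in range(1,n):
    if st[i,4]>100: q=W[l==i]; print(st[i],q.mean(0).round(4),(q.min(0)),q.max(0))
E
```

```text
[0.61294744 0.17099058 0.23082958] [[ 0.993  0.118  0.001]
 [ 0.118 -0.993 -0.   ]
 [ 0.001  0.001 -1.   ]]
[239 173  35  34 830] [0.6133 0.1764 0.1134] [0.59394959 0.1577991  0.10902263] [0.63059714 0.19392879 0.11566867]
```

View pics/w1.png

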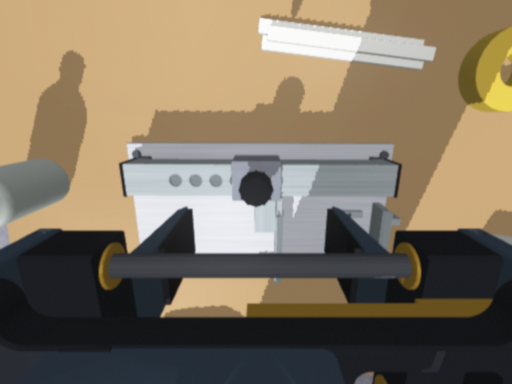

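The wrist view shows the knob at (256,188), with the plate edge level in the image and the free holes at (175–217,181). The knob sits about 4–5 mm toward +y of the tool axis.

{"fn": "step_arm", "kwargs": {
  "steps": [
    {"translation":[-0.1,-0.45,3.2],"rotation":[0,0,0]},
    {"translation":[0,0,3.2],"rotation":[0,0,0]},
    {"translation":[0,0,3.2],"rotation":[0,0,0]},
    {"translation":[0,0,3.5],"rotation":[0,0,0]},
    {"translation":[0,0,0],"rotation":[0,0,0]}
  ]
}}

```text
time_s: 3.98
ee_pos: [0.6046, 0.1784, 0.0939]
eef_rot: [[0.993, 0.121, -0.009], [0.121, -0.993, -0.002], [-0.009, 0.001, -1.0]]
force: [-0.2, -0.6, -1.8]
gripper_width: 0.0911
finger_force: 0.0
```

```bash
python3 - <<'E'
from h import *
print(telemetry.read_state()['ee_pos'])
W=np.load('w1.npy'); z=W[...,2]
# tube top between z .060-.068, rows 150-200
R=np.zeros(z.shape,bool);R[150:205,120:400]=1
for n,a,b in(('tube',.058,.068),('plate',.006,.018)):
    q=W[R&(z>a)&(z<b)] if n=='tube' else W[:150][(z[:150]>a)&(z[:150]<b)]
    r=cv2.minAreaRect((q[:,:2]*1000).astype(np.float32)); print(n,len(q),r, np.median(q[:,2]))
E
```

```text
[0.60463777 0.17838235 0.09385844]
tube 7143 ((614.7770385742188, 171.7465362548828), (46.06797790527344, 343.85040283203125), 6.690741539001465) 0.06415536187853182
plate 6247 ((732.2548217773438, 112.83216857910156), (161.49752807617188, 515.253662109375), 6.842513084411621) 0.011270349713955963
```

{"fn": "step_arm", "kwargs": {
  "steps": [
    {"translation":[0,0,0],"rotation":[0,0,0]},
    {"translation":[0,0,0],"rotation":[0,0,0]}
  ]
}}

```text
time_s: 4.15
ee_pos: [0.6095, 0.1793, 0.1016]
eef_rot: [[0.993, 0.121, 0.001], [0.121, -0.993, 0.0], [0.001, -0.0, -1.0]]
force: [0.6, -0.1, 0.6]
gripper_width: 0.0913
finger_force: 0.0
```

{"fn": "step_arm", "kwargs": {
  "steps": [
    {"translation":[0.2,0.35,0.2],"rotation":[0,0,0]},
    {"translation":[0,0,0],"rotation":[0,0,0]},
    {"translation":[0,0,0],"rotation":[0,0,0]}
  ]
}}

```text
time_s: 4.4
ee_pos: [0.6122, 0.1754, 0.0994]
eef_rot: [[0.993, 0.12, 0.002], [0.12, -0.993, 0.0], [0.002, -0.0, -1.0]]
force: [0.1, -0.6, 0.2]
gripper_width: 0.0911
finger_force: 0.0
```

{"fn": "step_arm", "kwargs": {
  "hand": 2.5,
  "steps": [
    {"translation":[0,0,0],"rotation":[0,0,0]},
    {"translation":[0,0,0],"rotation":[0,0,0]},
    {"translation":[0,0,0],"rotation":[0,0,0]},
    {"translation":[0,0,0],"rotation":[0,0,0]},
    {"translation":[0,0,0],"rotation":[0,0,0]}
  ]
}}

```text
time_s: 4.82
ee_pos: [0.6114, 0.1754, 0.098]
eef_rot: [[0.993, 0.121, -0.0], [0.121, -0.993, -0.0], [-0.0, 0.0, -1.0]]
force: [0.7, 0.6, -0.4]
gripper_width: 0.0605
finger_force: 0.0
```

{"fn": "step_arm", "kwargs": {
  "steps": [
    {"translation":[0,0,0],"rotation":[0,0,0]},
    {"translation":[0,0,0],"rotation":[0,0,0]},
    {"translation":[0,0,0],"rotation":[0,0,0]}
  ]
}}

```text
time_s: 5.07
ee_pos: [0.6113, 0.1754, 0.0979]
eef_rot: [[0.993, 0.121, -0.0], [0.121, -0.993, -0.0], [-0.0, -0.0, -1.0]]
force: [0.3, -0.9, -0.8]
gripper_width: 0.0406
finger_force: 0.0
```

{"fn": "step_arm", "kwargs": {
  "steps": [
    {"translation":[0,0,0],"rotation":[0,0,0]},
    {"translation":[0,0,0],"rotation":[0,0,0]},
    {"translation":[0,0,0],"rotation":[0,0,0]}
  ]
}}

```text
time_s: 5.32
ee_pos: [0.6114, 0.1754, 0.0979]
eef_rot: [[0.993, 0.121, -0.0], [0.121, -0.993, -0.0], [-0.0, 0.0, -1.0]]
force: [-0.4, 0.6, -0.2]
gripper_width: 0.0358
finger_force: 30.0
```

{"fn": "step_arm", "kwargs": {
  "steps": [
    {"translation":[0,0,-0.35],"rotation":[0,0,0]},
    {"translation":[0,0,-0.35],"rotation":[0,0,0]},
    {"translation":[0,0,-0.35],"rotation":[0,0,0]},
    {"translation":[0,0,-0.25],"rotation":[0,0,0]},
    {"translation":[0,0,0],"rotation":[0,0,0]}
  ]
}}

```text
time_s: 5.73
ee_pos: [0.6113, 0.1754, 0.1112]
eef_rot: [[0.993, 0.121, -0.0], [0.121, -0.993, -0.0], [-0.0, 0.0, -1.0]]
force: [3.5, 1.7, -11.3]
gripper_width: 0.0354
finger_force: 30.0
```

{"fn": "step_arm", "kwargs": {
  "steps": [
    {"translation":[0,-0.8,0],"rotation":[0,0,0]},
    {"translation":[0,-1.2,0],"rotation":[0,0,0]},
    {"translation":[0,-1.2,0],"rotation":[0,0,0]},
    {"translation":[0,-1.2,0],"rotation":[0,0,0]},
    {"translation":[0,-0.6,0],"rotation":[0,0,0]}
  ]
}}

```text
time_s: 6.15
ee_pos: [0.6054, 0.2257, 0.1108]
eef_rot: [[0.993, 0.121, 0.0], [0.121, -0.993, -0.0], [0.0, 0.0, -1.0]]
force: [5.9, -2.2, -11.2]
gripper_width: 0.0354
finger_force: 30.0
```

{"fn": "step_arm", "kwargs": {
  "steps": [
    {"translation":[0,0,0],"rotation":[0,0,0]},
    {"translation":[0,0,0],"rotation":[0,0,0]},
    {"translation":[0,0,0],"rotation":[0,0,0]}
  ]
}}

```text
time_s: 6.4
ee_pos: [0.6054, 0.2255, 0.1108]
eef_rot: [[0.993, 0.121, 0.0], [0.121, -0.993, 0.0], [0.001, -0.0, -1.0]]
force: [5.0, 3.6, -10.6]
gripper_width: 0.0352
finger_force: 30.0
```

{"fn": "step_arm", "kwargs": {
  "steps": [
    {"translation":[0,0,0.3],"rotation":[0,0,0]},
    {"translation":[0,0,0.3],"rotation":[0,0,0]},
    {"translation":[0,0,0.3],"rotation":[0,0,0]},
    {"translation":[0,0,0.25],"rotation":[0,0,0]},
    {"translation":[0,0,0],"rotation":[0,0,0]}
  ]
}}

```text
time_s: 6.82
ee_pos: [0.6055, 0.2253, 0.099]
eef_rot: [[0.993, 0.12, 0.0], [0.12, -0.993, 0.0], [0.0, -0.0, -1.0]]
force: [3.4, 3.1, -6.8]
gripper_width: 0.036
finger_force: 30.0
```

{"fn": "step_arm", "kwargs": {
  "steps": [
    {"translation":[0,0,0],"rotation":[0,0,0]}
  ]
}}

```text
time_s: 6.9
ee_pos: [0.6055, 0.2253, 0.0993]
eef_rot: [[0.993, 0.12, 0.0], [0.12, -0.993, 0.0], [0.0, -0.0, -1.0]]
force: [2.8, 3.5, -7.5]
gripper_width: 0.0352
finger_force: 30.0
```

{"fn": "step_arm", "kwargs": {
  "hand": 9.1,
  "steps": [
    {"translation":[0,0,0],"rotation":[0,0,0]},
    {"translation":[0,0,0],"rotation":[0,0,0]},
    {"translation":[0,0,0],"rotation":[0,0,0]},
    {"translation":[0,0,0],"rotation":[0,0,0]},
    {"translation":[0,0,0],"rotation":[0,0,0]}
  ]
}}

```text
time_s: 7.32
ee_pos: [0.6053, 0.225, 0.0996]
eef_rot: [[0.993, 0.12, 0.0], [0.12, -0.993, -0.0], [0.0, 0.0, -1.0]]
force: [-0.4, -0.3, 0.1]
gripper_width: 0.066
finger_force: 0.0
```

{"fn": "step_arm", "kwargs": {
  "steps": [
    {"translation":[0,0,-2],"rotation":[0,0,0]},
    {"translation":[0,0,-4],"rotation":[0,0,0]},
    {"translation":[0,0,-4],"rotation":[0,0,0]},
    {"translation":[0,0,-3],"rotation":[0,0,0]},
    {"translation":[0,0,0],"rotation":[0,0,0]}
  ]
}}

```text
time_s: 7.73
ee_pos: [0.6081, 0.226, 0.2364]
eef_rot: [[0.993, 0.121, 0.008], [0.121, -0.993, 0.003], [0.009, -0.002, -1.0]]
force: [1.2, 0.4, 0.5]
gripper_width: 0.0906
finger_force: 0.0
```

{"fn": "step_arm", "kwargs": {
  "steps": [
    {"translation":[0,0,0],"rotation":[0,0,0]},
    {"translation":[0,0,0],"rotation":[0,0,0]}
  ]
}}

```text
time_s: 7.9
ee_pos: [0.6049, 0.2249, 0.2287]
eef_rot: [[0.993, 0.121, -0.001], [0.121, -0.993, -0.0], [-0.001, 0.0, -1.0]]
force: [0.7, -0.0, -0.9]
gripper_width: 0.0907
finger_force: 0.0
```

```bash
python3 - <<'E'
from h import *
s=telemetry.read_state(); p,d=capture('wrist'); cv2.imwrite('pics/w2.png',p); W=world('wrist',d,s); np.save('w2.npy',W)
print(s['ee_pos'],s['time_s']); z=W[...,2]
m=((z>.105)&(z<.13)).astype(np.uint8); n,l,st,c=cv2.connectedComponentsWithStats(m)
for i in range(1,n):
    if st[i,4]>100: q=W[l==i]; print(st[i],q.mean(0).round(4),(q.min(0)),q.max(0))
    if st[i,4]>100: print(np.median(q[:,2]), np.median(np.load('w1.npy')[180:195,250:262,2]))
E
```

```text
[0.60487275 0.22485707 0.22871366] 7.9
[242 171  35  35 896] [0.6078 0.2269 0.113 ] [0.587857   0.20862049 0.10506341] [0.62473773 0.24493308 0.11611522]
0.11361222303222171 0.11413423653921978
[   0  174   52   53 1871] [0.5662 0.4684 0.116 ] [0.53014968 0.45074347 0.10500104] [0.58997254 0.50282731 0.12999876]
0.115426305136207 0.11413423653921978
```

View pics/w2.png

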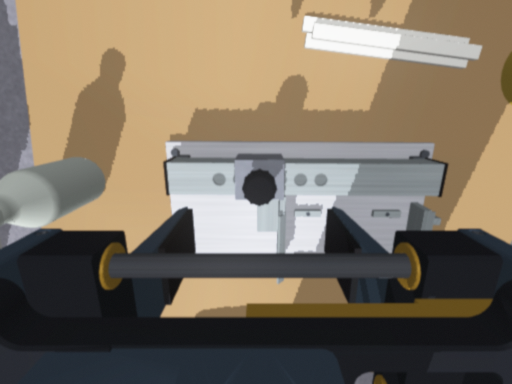

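The sleeve now has two holes free on its right (300 and 321, 180) and one on its left (219,180). The knob is back at home height (113.6 mm at its top against 114.1 before). So the pin is home in the long panel's hole, and the long panel is next.

{"fn": "step_arm", "kwargs": {
  "steps": [
    {"translation":[-1.1,3.9,0],"rotation":[0,0,-0.01]},
    {"translation":[-1.1,3.9,0],"rotation":[0,0,-0.01]},
    {"translation":[-1.1,3.9,0],"rotation":[0,0,-0.01]},
    {"translation":[-1.1,3.9,0],"rotation":[0,0,-0.01]},
    {"translation":[-1.1,3.9,0],"rotation":[0,0,-0.01]}
  ]
}}

```text
time_s: 8.37
ee_pos: [0.5768, 0.0227, 0.2278]
eef_rot: [[0.985, 0.171, -0.003], [0.171, -0.985, -0.0], [-0.003, -0.0, -1.0]]
force: [0.8, -1.1, -0.2]
gripper_width: 0.0915
finger_force: 0.0
```

{"fn": "step_arm", "kwargs": {
  "steps": [
    {"translation":[-1.1,3.9,0],"rotation":[0,0,0]},
    {"translation":[-1.1,3.9,0],"rotation":[0,0,0]},
    {"translation":[-1.1,3.9,0],"rotation":[0,0,0]},
    {"translation":[-1.1,3.9,0],"rotation":[0,0,0]},
    {"translation":[-1.1,3.9,0],"rotation":[0,0,0]}
  ]
}}

```text
time_s: 8.78
ee_pos: [0.5559, -0.1789, 0.2279]
eef_rot: [[0.985, 0.17, -0.002], [0.17, -0.985, 0.001], [-0.002, -0.001, -1.0]]
force: [1.2, -0.2, 0.6]
gripper_width: 0.0909
finger_force: 0.0
```

{"fn": "step_arm", "kwargs": {
  "steps": [
    {"translation":[-1.1,3.9,0],"rotation":[0,0,0]},
    {"translation":[-1.1,3.9,0],"rotation":[0,0,0]},
    {"translation":[-1.1,3.9,0],"rotation":[0,0,0]},
    {"translation":[-1.1,3.0,0],"rotation":[0,0,0]},
    {"translation":[0,0,0],"rotation":[0,0,0]}
  ]
}}

```text
time_s: 9.2
ee_pos: [0.5373, -0.334, 0.2277]
eef_rot: [[0.986, 0.167, -0.002], [0.167, -0.986, 0.0], [-0.002, -0.001, -1.0]]
force: [-0.0, 0.6, 0.1]
gripper_width: 0.0912
finger_force: 0.0
```

{"fn": "step_arm", "kwargs": {
  "steps": [
    {"translation":[0,0,0],"rotation":[0,0,0]},
    {"translation":[0,0,0],"rotation":[0,0,0]}
  ]
}}

```text
time_s: 9.37
ee_pos: [0.5382, -0.3289, 0.228]
eef_rot: [[0.986, 0.17, -0.002], [0.17, -0.986, 0.001], [-0.002, -0.002, -1.0]]
force: [-0.2, -0.0, 0.5]
gripper_width: 0.091
finger_force: 0.0
```

```bash
python3 - <<'E'
from h import *
s=telemetry.read_state(); p,d=capture('wrist'); cv2.imwrite('pics/w3.png',p); W=world('wrist',d,s); np.save('w3.npy',W)
print(s['ee_pos'],s['eef_rot'].round(3)); z=W[...,2]
m=((z>.028)&(z<.048)).astype(np.uint8); n,l,st,c=cv2.connectedComponentsWithStats(m)
for i in range(1,n):
    if st[i,4]>300: q=W[l==i]; print(st[i],cv2.minAreaRect((q[:,:2]*1000).astype(np.float32)),np.median(q[:,2]))
E
```

```text
[ 0.53823871 -0.32888421  0.22803428] [[ 0.986  0.17  -0.002]
 [ 0.17  -0.986  0.001]
 [-0.002 -0.002 -1.   ]]
[ 214    0  104   43 2594] ((717.5050048828125, -302.2726135253906), (40.76191711425781, 120.34459686279297), 11.011085510253906) 0.04051485761602011
[499   0  13  41 314] ((764.2496337890625, -577.2606811523438), (42.51160430908203, 14.137006759643555), 25.09140968322754) 0.03344357968098252
[   0   92   44   90 1572] ((533.9308471679688, -21.23225975036621), (109.66523742675781, 29.229001998901367), 6.66613245010376) 0.039825172056945246
[ 266  127   48  126 5652] ((519.682861328125, -369.67596435546875), (174.8233184814453, 59.81053924560547), 10.202325820922852) 0.03803066827370949
[ 142  143   56   93 3500] ((489.53387451171875, -209.37855529785156), (60.177005767822266, 129.69644165039062), 88.448486328125) 0.03811593086635137
[467 180  45  48 680] ((556.61279296875, -630.9291381835938), (35.77275848388672, 81.77689361572266), 68.13447570800781) 0.038199328517119435
```

View pics/w3.png

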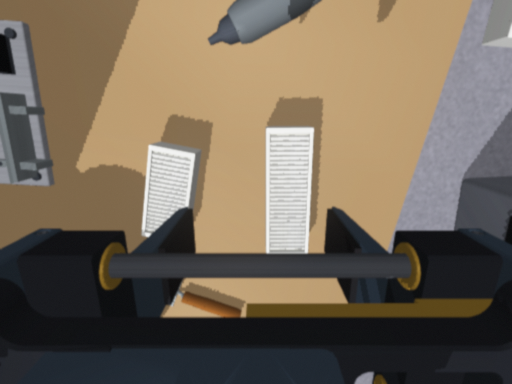

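The long panel is at (289,190), nearly parallel to the tool's x, and the neighbouring short panel is at (170,190), clear of the fingers.

{"fn": "step_arm", "kwargs": {
  "steps": [
    {"translation":[-1.4,1.9,0],"rotation":[0,0,0]},
    {"translation":[-1.4,1.85,0],"rotation":[0,0,0]},
    {"translation":[0,0,2],"rotation":[0,0,0]},
    {"translation":[0,0,3],"rotation":[0,0,0]},
    {"translation":[0,0,3],"rotation":[0,0,0]}
  ]
}}

```text
time_s: 9.83
ee_pos: [0.5182, -0.3705, 0.1491]
eef_rot: [[0.985, 0.171, 0.001], [0.171, -0.985, -0.001], [0.001, 0.001, -1.0]]
force: [1.5, -0.4, -0.5]
gripper_width: 0.0911
finger_force: 0.0
```

{"fn": "step_arm", "kwargs": {
  "steps": [
    {"translation":[0,0,3],"rotation":[0,0,0]},
    {"translation":[0,0,2],"rotation":[0,0,0]},
    {"translation":[0,0,1],"rotation":[0,0,0]},
    {"translation":[0,0,0],"rotation":[0,0,0]},
    {"translation":[0,0,0],"rotation":[0,0,0]}
  ]
}}

```text
time_s: 10.25
ee_pos: [0.5181, -0.3707, 0.0898]
eef_rot: [[0.985, 0.171, -0.0], [0.171, -0.985, 0.0], [-0.0, -0.0, -1.0]]
force: [0.5, 0.2, 1.6]
gripper_width: 0.0913
finger_force: 0.0
```

{"fn": "step_arm", "kwargs": {
  "steps": [
    {"translation":[0,0,2.2],"rotation":[0,0,0]},
    {"translation":[0,0,2.2],"rotation":[0,0,0]},
    {"translation":[0,0,1.3],"rotation":[0,0,0]},
    {"translation":[0,0,0.6],"rotation":[0,0,0]},
    {"translation":[0,0,0],"rotation":[0,0,0]}
  ]
}}

```text
time_s: 10.67
ee_pos: [0.5176, -0.3711, 0.0262]
eef_rot: [[0.985, 0.17, -0.001], [0.17, -0.985, 0.0], [-0.0, -0.001, -1.0]]
force: [-0.5, -0.2, -1.3]
gripper_width: 0.0915
finger_force: 0.0
```

{"fn": "step_arm", "kwargs": {
  "hand": 5,
  "steps": [
    {"translation":[0,0,0],"rotation":[0,0,0]},
    {"translation":[0,0,0],"rotation":[0,0,0]},
    {"translation":[0,0,0],"rotation":[0,0,0]},
    {"translation":[0,0,0],"rotation":[0,0,0]},
    {"translation":[0,0,0],"rotation":[0,0,0]}
  ]
}}

```text
time_s: 11.08
ee_pos: [0.5178, -0.3715, 0.027]
eef_rot: [[0.985, 0.17, 0.001], [0.17, -0.985, -0.0], [0.0, 0.001, -1.0]]
force: [-0.2, 2.1, 1.5]
gripper_width: 0.0607
finger_force: 0.8
```

{"fn": "step_arm", "kwargs": {
  "steps": [
    {"translation":[0,0,0],"rotation":[0,0,0]},
    {"translation":[0,0,0],"rotation":[0,0,0]}
  ]
}}

```text
time_s: 11.25
ee_pos: [0.5178, -0.3715, 0.027]
eef_rot: [[0.985, 0.17, 0.0], [0.17, -0.985, -0.0], [0.0, 0.0, -1.0]]
force: [-1.8, 1.4, 6.9]
gripper_width: 0.0598
finger_force: 30.0
```

{"fn": "step_arm", "kwargs": {
  "steps": [
    {"translation":[0,0,-1],"rotation":[0,0,0]},
    {"translation":[0,0,-2],"rotation":[0,0,0]},
    {"translation":[0,0,-3],"rotation":[0,0,0]},
    {"translation":[0,0,-3],"rotation":[0,0,0]},
    {"translation":[0,0,-3],"rotation":[0,0,0]}
  ]
}}

```text
time_s: 11.67
ee_pos: [0.5172, -0.371, 0.148]
eef_rot: [[0.985, 0.17, -0.001], [0.17, -0.985, 0.0], [-0.0, -0.0, -1.0]]
force: [-0.1, -0.2, -2.4]
gripper_width: 0.0596
finger_force: 30.0
```

{"fn": "step_arm", "kwargs": {
  "steps": [
    {"translation":[0,0,-3],"rotation":[0,0,0]},
    {"translation":[0,0,-2],"rotation":[0,0,0]},
    {"translation":[0,0,-1],"rotation":[0,0,0]},
    {"translation":[0,0,0],"rotation":[0,0,0]},
    {"translation":[0,0,0],"rotation":[0,0,0]}
  ]
}}

```text
time_s: 12.08
ee_pos: [0.5173, -0.3711, 0.206]
eef_rot: [[0.985, 0.17, -0.0], [0.17, -0.985, 0.0], [-0.0, -0.0, -1.0]]
force: [-0.8, 0.4, -2.6]
gripper_width: 0.0598
finger_force: 30.0
```

```bash
python3 - <<'E'
from h import *
s=telemetry.read_state(); p,d=capture('wrist'); cv2.imwrite('pics/w4.png',p); W=world('wrist',d,s)
R=s['eef_rot'];T=(W-s['ee_pos'])@R; np.save('T4.npy',T)
print(s['ee_pos'],s['force'])
m=((T[...,2]>-.05)&(T[...,2]<.0)&(abs(T[...,1])<.036)&(T[...,0]>.03)&(T[...,0]<.12)); q=T[m]
print(len(q),q.min(0),q.max(0),np.median(q,0),np.percentile(q[:,0],[98,99,99.5]), np.percentile(q[:,1],[1,99]))
r=cv2.minAreaRect((q[:,:2]*1000).astype(np.float32)); print(r)
a=q[q[:,0]<.08]; print('tilt',np.linalg.lstsq(np.c_[q[:,:2],np.ones(len(q))],q[:,2],rcond=None)[0])
W=np.load('w2.npy'); th=np.radians(6.75); ex=np.array([np.cos(th),np.sin(th)]); ey=np.array([-ex[1],ex[0]])
k=np.array([.6055,.2253]); J=(W[...,:2]-k)@np.c_[ex,ey]+[.065,.055]
np.save('J2.npy',np.dstack([J,W[...,2]]))
z=W[...,2]
n=(z>.054)&(z<.068)&(J[...,0]<.03)&(J[...,0]>-.07)
for nm,c in(('slide',n&(J[...,1]>-.02)&(J[...,1]<.07)),('fixed',n&(J[...,1]<-.14)&(J[...,1]>-.2))):
    q=J[c]; print(nm,len(q),len(q)and(q.min(0),q.max(0),np.percentile(q[:,1],[5,50,95]),np.median(z[c])))
E
```

```text
[ 0.51729572 -0.37108523  0.20600098] [-0.79662402  0.41018425 -2.60381679]
12512 [ 0.03000509 -0.03172838 -0.01568242] [ 0.08945361  0.02867829 -0.00737598] [ 0.06226739 -0.00147957 -0.01130407] [0.0879168  0.08870691 0.08881207] [-0.03058486  0.02770893]
((59.54092025756836, -1.4545249938964844), (60.19084548950195, 59.44630813598633), 89.5600814819336)
tilt [-0.01931     0.00105416 -0.01015018]
slide 355 (array([-0.039606  ,  0.02136207]), array([0.02998842, 0.03186012]), array([0.02211572, 0.02666826, 0.03132798]), np.float64(0.05975859594896937))
fixed 54 (array([-0.00480814, -0.17440545]), array([ 0.01956191, -0.16824466]), array([-0.17409506, -0.17173103, -0.16943924]), np.float64(0.05519658406742278))
```

View pics/w4.png

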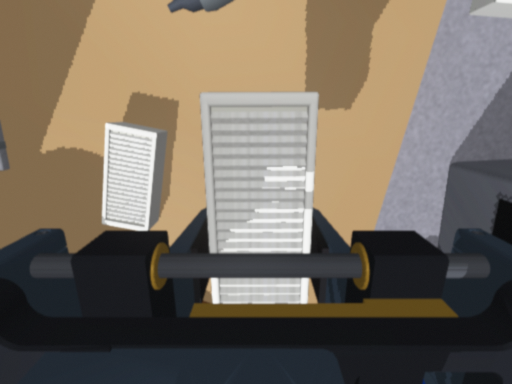

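The panel hangs level in the fingers. Its far edge is at row 95, i.e. 89.5 mm from the TCP, so it is gripped at its middle. Next I turn it and carry it over the jig.

{"fn": "step_arm", "kwargs": {
  "steps": [
    {"translation":[0,0,0],"rotation":[0,0,-0.08]},
    {"translation":[0,0,0],"rotation":[0,0,-0.12]},
    {"translation":[0,0,0],"rotation":[0,0,-0.12]},
    {"translation":[0,0,0],"rotation":[0,0,-0.12]},
    {"translation":[0,0,0],"rotation":[0,0,-0.12]}
  ]
}}

```text
time_s: 12.55
ee_pos: [0.5168, -0.3707, 0.2042]
eef_rot: [[0.741, 0.672, -0.002], [0.672, -0.741, 0.002], [-0.001, -0.003, -1.0]]
force: [-0.5, -0.2, -2.4]
gripper_width: 0.0597
finger_force: 30.0
```

{"fn": "step_arm", "kwargs": {
  "steps": [
    {"translation":[0,0,0],"rotation":[0,0,-0.12]},
    {"translation":[0,0,0],"rotation":[0,0,-0.12]},
    {"translation":[0,0,0],"rotation":[0,0,-0.12]},
    {"translation":[0,0,0],"rotation":[0,0,-0.12]},
    {"translation":[0,0,0],"rotation":[0,0,-0.12]}
  ]
}}

```text
time_s: 12.97
ee_pos: [0.5168, -0.3707, 0.2042]
eef_rot: [[0.232, 0.973, -0.003], [0.973, -0.232, 0.002], [0.001, -0.003, -1.0]]
force: [-0.9, 0.7, -2.3]
gripper_width: 0.0603
finger_force: 30.0
```

{"fn": "step_arm", "kwargs": {
  "steps": [
    {"translation":[0,0,0],"rotation":[0,0,-0.12]},
    {"translation":[0,0,0],"rotation":[0,0,-0.12]},
    {"translation":[0,0,0],"rotation":[0,0,-0.118]},
    {"translation":[0,0,0],"rotation":[0,0,0]},
    {"translation":[0,0,0],"rotation":[0,0,0]}
  ]
}}

```text
time_s: 13.38
ee_pos: [0.517, -0.3708, 0.2049]
eef_rot: [[-0.114, 0.993, -0.002], [0.993, 0.114, 0.001], [0.002, -0.002, -1.0]]
force: [-0.2, -0.5, -2.3]
gripper_width: 0.0596
finger_force: 30.0
```

{"fn": "step_arm", "kwargs": {
  "steps": [
    {"translation":[2,0.2,0],"rotation":[0,0,0]},
    {"translation":[3.8,0.5,0],"rotation":[0,0,0]},
    {"translation":[3.8,0.5,0],"rotation":[0,0,0]},
    {"translation":[3.8,0.5,0],"rotation":[0,0,0]},
    {"translation":[3.8,0.5,0],"rotation":[0,0,0]}
  ]
}}

```text
time_s: 13.8
ee_pos: [0.5185, -0.1962, 0.2057]
eef_rot: [[-0.112, 0.994, -0.001], [0.994, 0.112, 0.0], [0.001, -0.001, -1.0]]
force: [-0.5, 0.4, -2.7]
gripper_width: 0.0598
finger_force: 30.0
```

{"fn": "step_arm", "kwargs": {
  "steps": [
    {"translation":[3.8,0.5,0],"rotation":[0,0,0]},
    {"translation":[3.8,0.5,0],"rotation":[0,0,0]},
    {"translation":[3.8,0.5,0],"rotation":[0,0,0]},
    {"translation":[3.8,0.5,0],"rotation":[0,0,0]},
    {"translation":[3.8,0.5,0],"rotation":[0,0,0]}
  ]
}}

```text
time_s: 14.22
ee_pos: [0.521, -0.0045, 0.2059]
eef_rot: [[-0.113, 0.994, -0.001], [0.994, 0.113, 0.0], [0.0, -0.001, -1.0]]
force: [0.3, -0.2, -2.6]
gripper_width: 0.0601
finger_force: 30.0
```

{"fn": "step_arm", "kwargs": {
  "steps": [
    {"translation":[3.8,0.5,0],"rotation":[0,0,0]},
    {"translation":[3.8,0.5,0],"rotation":[0,0,0]},
    {"translation":[1.6,0.2,0],"rotation":[0,0,0]},
    {"translation":[0,0,0],"rotation":[0,0,0]},
    {"translation":[0,0,0],"rotation":[0,0,0]}
  ]
}}

```text
time_s: 14.63
ee_pos: [0.5224, 0.0872, 0.2059]
eef_rot: [[-0.116, 0.993, -0.001], [0.993, 0.116, -0.0], [-0.0, -0.001, -1.0]]
force: [0.5, -0.7, -2.7]
gripper_width: 0.0597
finger_force: 30.0
```

{"fn": "step_arm", "kwargs": {
  "steps": [
    {"translation":[0,0,2],"rotation":[0,0,0]},
    {"translation":[0,0,3],"rotation":[0,0,0]},
    {"translation":[0,0,2.5],"rotation":[0,0,0]},
    {"translation":[0,0,1.5],"rotation":[0,0,0]},
    {"translation":[0,0,0],"rotation":[0,0,0]}
  ]
}}

```text
time_s: 15.05
ee_pos: [0.5207, 0.0851, 0.1132]
eef_rot: [[-0.114, 0.993, -0.005], [0.993, 0.114, -0.001], [-0.0, -0.005, -1.0]]
force: [-0.8, -0.1, -1.8]
gripper_width: 0.0599
finger_force: 30.0
```

{"fn": "step_arm", "kwargs": {
  "steps": [
    {"translation":[0,0,0],"rotation":[0,0,0]},
    {"translation":[0,0,0],"rotation":[0,0,0]}
  ]
}}

```text
time_s: 15.22
ee_pos: [0.5233, 0.086, 0.1173]
eef_rot: [[-0.116, 0.993, 0.001], [0.993, 0.116, 0.0], [-0.0, 0.001, -1.0]]
force: [0.3, 0.2, -2.8]
gripper_width: 0.0602
finger_force: 30.0
```

```bash
python3 - <<'E'
from h import *
s=telemetry.read_state(); p,d=capture('wrist'); cv2.imwrite('pics/w5.png',cv2.resize(p,(800,600))); W=world('wrist',d,s)
R=s['eef_rot'];T=(W-s['ee_pos'])@R; np.save('T5.npy',np.dstack([T,W[...,2]]))
print(s['ee_pos'],R.round(4)); z=W[...,2]
print('panel',[np.percentile(T[(T[...,2]>-.05)&(T[...,2]<.0)&(abs(T[...,1])<.036)&(T[...,0]>.03)&(T[...,0]<.12)][:,i],[1,99]).round(4) for i in (0,1)])
for nm,a,b in(('stop',.05,.066),('strip',.016,.024)):
    m=(z>a)&(z<b)&(abs(T[...,1])<.06)&(T[...,0]>0)&(T[...,0]<.2)
    n,l,st,c=cv2.connectedComponentsWithStats(m.astype(np.uint8))
    for i in range(1,n):
        if st[i,4]>60: q=T[l==i]; print(nm,st[i],[np.percentile(q[:,j],[1,50,99]).round(4) for j in (0,1)],np.median(z[l==i]).round(4))
E
```

```text
[0.52332316 0.08596017 0.11728623] [[-1.160e-01  9.933e-01  8.000e-04]
 [ 9.933e-01  1.160e-01  1.000e-04]
 [-0.000e+00  8.000e-04 -1.000e+00]]
panel [array([0.0306, 0.0895]), array([-0.0288,  0.0294])]
stop [ 189   75  150   17 2375] [array([0.0956, 0.1008, 0.1061]), array([-0.0498,  0.0009,  0.0585])] 0.0605
```

View pics/w5.png

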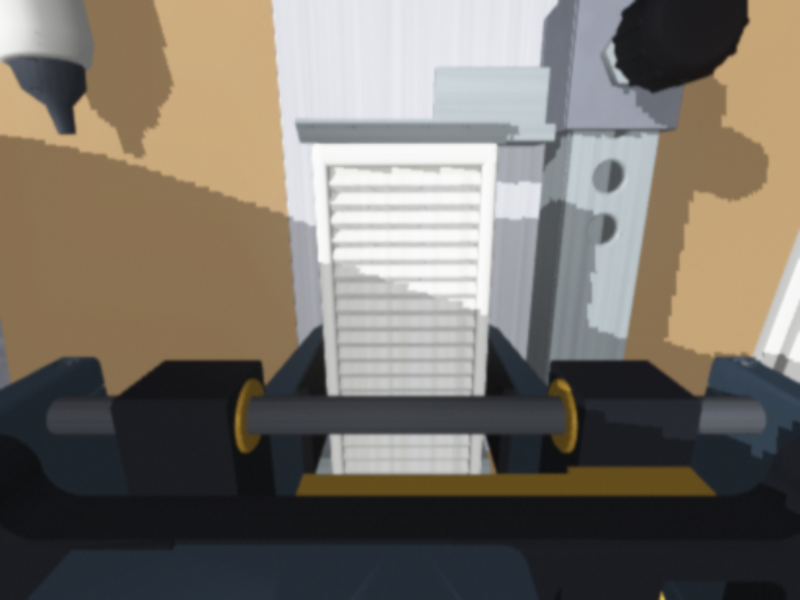

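The panel (rows 145–470) is nearly centred over the bed. Its end is about 6 mm short of the sliding stop's lip (row 130), so it needs to go some 2–3 mm further. I'll check the cross position against the tube and the plate edge.

```bash
python3 - <<'E'
import numpy as np
Q=np.load('T5.npy'); z=Q[...,3]
for nm,a,b,y0,y1 in(('tube',.060,.068,.07,.14),('plate',.008,.016,-.1,0),('bench',-.006,.005,-.12,-.03)):
    for x0 in (.03,.06,.09,.12):
        m=(z>a)&(z<b)&(Q[...,1]>y0)&(Q[...,1]<y1)&(Q[...,0]>x0)&(Q[...,0]<x0+.03)
        if m.sum()>20: print(nm,x0,m.sum(),np.percentile(Q[m][:,1],[.5,1,50,99,99.5]).round(4))
m=(z>.045)&(z<.066)&(abs(Q[...,1])<.03)&(Q[...,0]>.09)&(Q[...,0]<.12)
for lo in np.arange(.045,.066,.003):
    k=m&(z>lo)&(z<lo+.003)
    if k.sum(): print(lo.round(3),k.sum(),np.percentile(Q[k][:,0],[5,50,95]).round(4))
E
```

```text
tube 0.03 1794 [0.0777 0.0778 0.0977 0.1178 0.1179]
tube 0.06 1947 [0.0778 0.0778 0.0977 0.1177 0.1179]
tube 0.09 996 [0.0727 0.0728 0.0935 0.1182 0.1188]
tube 0.12 203 [0.0726 0.0726 0.0732 0.085  0.085 ]
plate 0.03 545 [-0.0717 -0.0716 -0.0629 -0.0546 -0.0544]
plate 0.06 593 [-0.0716 -0.0714 -0.0631 -0.0548 -0.0546]
plate 0.09 1047 [-0.0716 -0.0714 -0.0536 -0.0016 -0.0007]
plate 0.12 3065 [-0.0711 -0.0707 -0.0359 -0.0007 -0.0007]
bench 0.03 1349 [-0.1197 -0.1194 -0.0973 -0.075  -0.0747]
bench 0.06 1489 [-0.1198 -0.1196 -0.0972 -0.075  -0.0747]
bench 0.09 1629 [-0.1197 -0.1195 -0.0971 -0.0748 -0.0746]
bench 0.12 1781 [-0.1199 -0.1197 -0.0973 -0.075  -0.0747]
0.054 195 [0.0956 0.0963 0.0977]
0.057 372 [0.0969 0.0983 0.1003]
0.06 509 [0.0995 0.102  0.1061]
0.063 260 [0.1026 0.1039 0.1053]
```

{"fn": "step_arm", "kwargs": {
  "steps": [
    {"translation":[0.25,-0.2,0],"rotation":[0,0,0]},
    {"translation":[0,0,1],"rotation":[0,0,0]},
    {"translation":[0,0,1],"rotation":[0,0,0]},
    {"translation":[0,0,0.7],"rotation":[0,0,0]},
    {"translation":[0,0,0],"rotation":[0,0,0]}
  ]
}}

```text
time_s: 15.68
ee_pos: [0.5194, 0.0886, 0.0876]
eef_rot: [[-0.118, 0.993, -0.003], [0.993, 0.118, -0.0], [-0.0, -0.003, -1.0]]
force: [-0.6, 0.4, -3.0]
gripper_width: 0.0601
finger_force: 30.0
```

{"fn": "step_arm", "kwargs": {
  "steps": [
    {"translation":[0,0,0],"rotation":[0,0,0]},
    {"translation":[0,0,0],"rotation":[0,0,0]}
  ]
}}

```text
time_s: 15.85
ee_pos: [0.5205, 0.0887, 0.0893]
eef_rot: [[-0.118, 0.993, -0.0], [0.993, 0.118, -0.0], [0.0, -0.0, -1.0]]
force: [0.3, -0.6, -2.0]
gripper_width: 0.0599
finger_force: 30.0
```

```bash
python3 - <<'E'
from h import *
s=telemetry.read_state(); p,d=capture('wrist'); W=world('wrist',d,s)
Q=(W-s['ee_pos'])@s['eef_rot']; z=W[...,2]; print(s['ee_pos'])
print('panel',[np.percentile(Q[(Q[...,2]>-.05)&(Q[...,2]<.0)&(abs(Q[...,1])<.036)&(Q[...,0]>.03)&(Q[...,0]<.092)][:,i],[1,99]).round(4) for i in (0,1)])
m=(z>.060)&(z<.068)&(Q[...,1]>.07)&(Q[...,1]<.14)&(Q[...,0]>.03)&(Q[...,0]<.08); print('tube',np.percentile(Q[m][:,1],[.5,99.5]))
m=(z>.008)&(z<.016)&(Q[...,1]>-.1)&(Q[...,1]<0)&(Q[...,0]>.03)&(Q[...,0]<.08); print('plate',np.percentile(Q[m][:,1],[.5,99.5]))
m=(z>.054)&(z<.057)&(abs(Q[...,1])<.03)&(Q[...,0]>.09)&(Q[...,0]<.12); print('stop',np.percentile(Q[m][:,0],[5,50]))
E
```

```text
[0.52050419 0.08873237 0.08933116]
panel [array([0.0306, 0.0895]), array([-0.0288,  0.0294])]
tube [0.08025688 0.12061008]
plate [-0.06885954 -0.04859544]
stop [0.09345722 0.09355383]
```

{"fn": "step_arm", "kwargs": {
  "steps": [
    {"translation":[0,0,0.5],"rotation":[0,0,0]},
    {"translation":[0,0,0.7],"rotation":[0,0,0]},
    {"translation":[0,0,0.7],"rotation":[0,0,0]},
    {"translation":[0,0,0.5],"rotation":[0,0,0]},
    {"translation":[0,0,0],"rotation":[0,0,0]}
  ]
}}

```text
time_s: 16.32
ee_pos: [0.5197, 0.0886, 0.064]
eef_rot: [[-0.118, 0.993, -0.002], [0.993, 0.118, -0.0], [-0.0, -0.002, -1.0]]
force: [-0.4, 0.5, -1.7]
gripper_width: 0.0598
finger_force: 30.0
```

{"fn": "step_arm", "kwargs": {
  "steps": [
    {"translation":[0,0,0.5],"rotation":[0,0,0]},
    {"translation":[0,0,0.5],"rotation":[0,0,0]},
    {"translation":[0,0,0.3],"rotation":[0,0,0]},
    {"translation":[0,0,0],"rotation":[0,0,0]},
    {"translation":[0,0,0],"rotation":[0,0,0]}
  ]
}}

```text
time_s: 16.73
ee_pos: [0.5204, 0.0887, 0.0522]
eef_rot: [[-0.118, 0.993, -0.0], [0.993, 0.118, -0.0], [0.0, -0.0, -1.0]]
force: [0.3, 0.4, -2.2]
gripper_width: 0.0597
finger_force: 30.0
```

Bottom is now about 25 mm above the bench, between the stops with no contact forces.

{"fn": "step_arm", "kwargs": {
  "steps": [
    {"translation":[0,0,0.4],"rotation":[0,0,0]},
    {"translation":[0,0,0.4],"rotation":[0,0,0]},
    {"translation":[0,0,0.2],"rotation":[0,0,0]},
    {"translation":[0,0,0],"rotation":[0,0,0]},
    {"translation":[0,0,0],"rotation":[0,0,0]}
  ]
}}

```text
time_s: 17.15
ee_pos: [0.5204, 0.0887, 0.0423]
eef_rot: [[-0.118, 0.993, -0.0], [0.993, 0.118, -0.0], [-0.0, -0.0, -1.0]]
force: [-0.5, 0.3, -2.8]
gripper_width: 0.0597
finger_force: 30.0
```

{"fn": "step_arm", "kwargs": {
  "steps": [
    {"translation":[0,0,0.15],"rotation":[0,0,0]},
    {"translation":[0,0,0.1],"rotation":[0,0,0]},
    {"translation":[0,0,0],"rotation":[0,0,0]},
    {"translation":[0,0,0],"rotation":[0,0,0]}
  ]
}}

```text
time_s: 17.48
ee_pos: [0.5204, 0.0888, 0.0399]
eef_rot: [[-0.118, 0.993, -0.0], [0.993, 0.118, -0.0], [0.0, -0.0, -1.0]]
force: [0.2, 0.5, -2.5]
gripper_width: 0.0599
finger_force: 30.0
```

{"fn": "step_arm", "kwargs": {
  "steps": [
    {"translation":[0,0,0.08],"rotation":[0,0,0]},
    {"translation":[0,0,0],"rotation":[0,0,0]},
    {"translation":[0,0,0],"rotation":[0,0,0]}
  ]
}}

```text
time_s: 17.73
ee_pos: [0.5205, 0.0887, 0.0391]
eef_rot: [[-0.118, 0.993, -0.0], [0.993, 0.118, -0.0], [-0.0, -0.0, -1.0]]
force: [-0.1, -0.3, -1.3]
gripper_width: 0.0602
finger_force: 30.0
```

{"fn": "step_arm", "kwargs": {
  "hand": 8.4,
  "steps": [
    {"translation":[0,0,0],"rotation":[0,0,0]},
    {"translation":[0,0,0],"rotation":[0,0,0]},
    {"translation":[0,0,0],"rotation":[0,0,0]},
    {"translation":[0,0,0],"rotation":[0,0,0]},
    {"translation":[0,0,0],"rotation":[0,0,0]}
  ]
}}

```text
time_s: 18.15
ee_pos: [0.5205, 0.0887, 0.0392]
eef_rot: [[-0.118, 0.993, 0.0], [0.993, 0.118, 0.0], [0.0, 0.0, -1.0]]
force: [-0.1, -0.4, 0.5]
gripper_width: 0.084
finger_force: 0.0
```

{"fn": "step_arm", "kwargs": {
  "steps": [
    {"translation":[0,0,-1],"rotation":[0,0,0]},
    {"translation":[0,0,-2],"rotation":[0,0,0]},
    {"translation":[0,0,-3],"rotation":[0,0,0]},
    {"translation":[0,0,-4],"rotation":[0,0,0]},
    {"translation":[0,0,-4],"rotation":[0,0,0]}
  ]
}}

```text
time_s: 18.57
ee_pos: [0.5197, 0.0886, 0.1809]
eef_rot: [[-0.118, 0.993, -0.001], [0.993, 0.118, -0.0], [0.0, -0.001, -1.0]]
force: [1.4, -0.0, 0.1]
gripper_width: 0.0839
finger_force: 0.0
```

{"fn": "step_arm", "kwargs": {
  "steps": [
    {"translation":[-3,0,-4],"rotation":[0,0,0]},
    {"translation":[-4,0,-2],"rotation":[0,0,0]},
    {"translation":[-3,0,0],"rotation":[0,0,0]},
    {"translation":[0,0,0],"rotation":[0,0,0]},
    {"translation":[0,0,0],"rotation":[0,0,0]}
  ]
}}

```text
time_s: 18.98
ee_pos: [0.5313, -0.004, 0.232]
eef_rot: [[-0.115, 0.993, 0.001], [0.993, 0.115, 0.0], [-0.0, 0.001, -1.0]]
force: [-0.7, 0.5, -0.9]
gripper_width: 0.084
finger_force: 0.0
```

```bash
python3 - <<'E'
from h import *
s=telemetry.read_state(); p,d=capture('wrist'); W=world('wrist',d,s); cv2.imwrite('pics/w6.png',cv2.resize(p,(800,600)))
th=np.radians(6.75); ex=np.array([np.cos(th),np.sin(th)]); ey=np.array([-ex[1],ex[0]])
J=(W[...,:2]-[.6055,.2253])@np.c_[ex,ey]+[.065,.055]; z=W[...,2]
m=(z>.044)&(z<.056)&(J[...,0]>-.08)&(J[...,0]<.0)&(J[...,1]>-.164)&(J[...,1]<.022); q=J[m]
print(cv2.minAreaRect((q*1000).astype(np.float32)),np.median(z[m]))
a=np.c_[q,np.ones(len(q))]; print('tilt',np.linalg.lstsq(a,z[m],rcond=None)[0])
m=(z>.105)&(z<.12)&(J[...,0]>.03)&(J[...,0]<.1)&(J[...,1]>.02); print('knob z',np.median(z[m]),J[m].mean(0))
E
```

```text
((-40.497161865234375, -72.21216583251953), (78.49995422363281, 183.55296325683594), 0.06787494570016861) 0.050158824494048626
tilt [0.00213898 0.00245563 0.05042464]
knob z nan [nan nan]
  return _methods._mean(a, axis=axis, dtype=dtype,
  ret = ret.dtype.type(ret / rcount)
<stdin>:8: RuntimeWarning: Mean of empty slice.
  ret = um.true_divide(
```

View pics/w6.png

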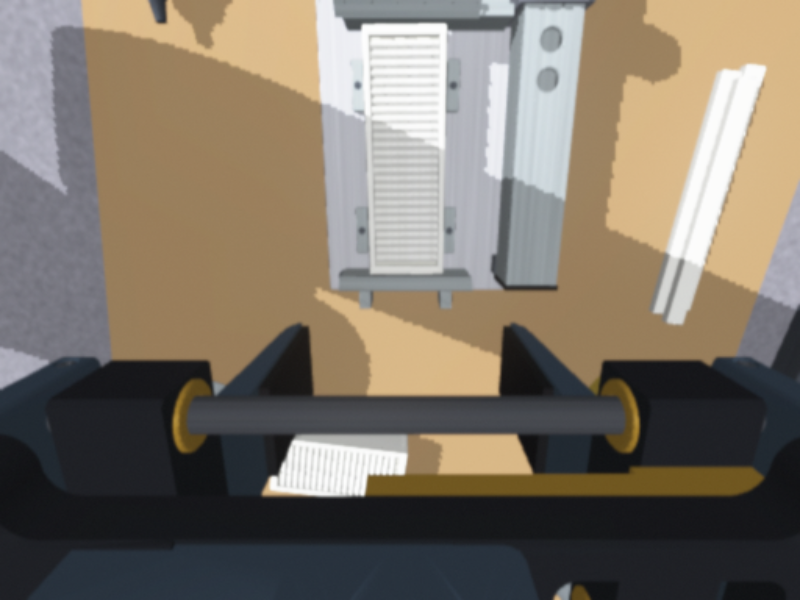

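The panel (365–445, rows 25–272) lies flat between the two stops and inside the four guide strips, with its top at the right height and level. The gripper is clear of everything.

```bash
python3 -c "
from bench import workorder
print(workorder.hand_in())"
```

```text
the job is handed in; nothing more can be done
None
```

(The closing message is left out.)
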